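# Raise the sprung basket rack and hang the ingredient baskets

## Task

Get the perfume workshop's basket rack ready: first move the dropper bottle that blocks the rack's foot step onto the free part of the wooden board and leave it standing there, then push the step down until the sprung frame snaps fully upright. Hang every ingredient basket that is on the table by the middle of its carrying bar on a hook of its own, and do not disturb the other bottles and the jar.

Things in the scene. Friction and masses are not known exactly. Their poses are not given: they have to be found in the camera images.
- rack: Fixed base of the fold-up basket rack: pale wood foot 70 x 500 mm, 12 mm thick, a dark bearing cheek at each end. Origin: centre of its underside on the table. x points to the rack's back (away from the robot), y along the 500 mm. The folding frame's hinge runs along y straight above the origin, 50 mm above the table. Upright, the frame's 474 mm wide, 20 mm tall dark crossbar is centred 168 mm above the table.
- stand (a joint): Sprung folding frame with the hooks, rad: 0 = folded, leaning back (rack +x) 52 degrees from upright, at its rear stop; 0.9 = upright, at its front stop. Over-centre spring: resists with about 0.85 N m at 0, fading to nothing near 0.41, then it snaps on by itself to 0.9 and is held there by about 0.9 N m. The step on its robot side turns with it: pushing the step down raises the frame.
- tread_top (a point): Point on the upper face of the step, a pale wood tread 90 mm wide (rack y) by 55 mm, 10 mm thick, on two rods; 15 mm in from its outer edge, 135 mm from the hinge axis. Frame folded: the step slopes up towards the robot 45 degrees above level; upright: 7 degrees below level. About 6 to 9 N to start when pushed here. Snapping up, the hook tips come to 84 mm in front of the hinge, 242 mm up: keep the hand outside that.
- bottle: Amber dropper bottle left standing in front of the rack where the step comes down, blocking it. Round body 48 mm in diameter up to 95 mm height, shoulder to 110 mm, black cap 29 mm in diameter from 110 to 130 mm, rubber bulb to 160 mm; 0.17 kg. Origin: centre of its underside; z up.
- board: Fixed pale wood board, 160 mm along its x by 150 mm along its y, 15 mm thick, on the table at the left or right end of the row of baskets. Origin: centre of its underside. Two bottles stand on its +x half; its -x half (towards the robot) is free.
- stock1: Bystander: dropper bottle like the blocking one (48 mm in diameter, 160 mm tall) standing on the board's +x half. Origin: centre of its underside.
- stock2: Bystander: the other dropper bottle standing on the board's +x half. Origin: centre of its underside.
- jar: Bystander: lidded glass jar, 56 mm in diameter, 60 mm tall, on the fixed white tray (160 x 150 mm) at the other end of the row from the board. Origin: centre of its underside.
- flacon: Bystander: rectangular clear perfume bottle 35 x 55 mm, 70 mm tall plus a 30 mm brass cap, on the white tray. Origin: centre of its underside.
- basket1: Small metal ingredient basket, 0.15 to 0.22 kg: open-topped tray 56 mm (its x) by 110 mm (its y), 45 mm high, with a stiff fixed bail over it, 131 mm tall in all. Origin: centre of its underside, z up. All baskets are alike; three or four are present.
- handle1 (a point): Centre of the carrying bar of basket 1: straight, along the basket's y, 8 mm wide (its x), 10 mm tall, free for 96 mm between its end posts, 126 mm above the basket's underside, 76 mm of open space below it to the tray's rim. The hook goes under the middle of the bar, so grip it about 30 mm to one side of the middle.
- basket2: Small metal ingredient basket, 0.15 to 0.22 kg: open-topped tray 56 mm (its x) by 110 mm (its y), 45 mm high, with a stiff fixed bail over it, 131 mm tall in all. Origin: centre of its underside, z up. All baskets are alike; three or four are present.
- handle2 (a point): Centre of the carrying bar of basket 2: straight, along the basket's y, 8 mm wide (its x), 10 mm tall, free for 96 mm between its end posts, 126 mm above the basket's underside, 76 mm of open space below it to the tray's rim. The hook goes under the middle of the bar, so grip it about 30 mm to one side of the middle.
- basket3: Small metal ingredient basket, 0.15 to 0.22 kg: open-topped tray 56 mm (its x) by 110 mm (its y), 45 mm high, with a stiff fixed bail over it, 131 mm tall in all. Origin: centre of its underside, z up. All baskets are alike; three or four are present.
- handle3 (a point): Centre of the carrying bar of basket 3: straight, along the basket's y, 8 mm wide (its x), 10 mm tall, free for 96 mm between its end posts, 126 mm above the basket's underside, 76 mm of open space below it to the tray's rim. The hook goes under the middle of the bar, so grip it about 30 mm to one side of the middle.
- basket4: Small metal ingredient basket, 0.15 to 0.22 kg: open-topped tray 56 mm (its x) by 110 mm (its y), 45 mm high, with a stiff fixed bail over it, 131 mm tall in all. Origin: centre of its underside, z up. All baskets are alike; three or four are present.
- handle4 (a point): Centre of the carrying bar of basket 4: straight, along the basket's y, 8 mm wide (its x), 10 mm tall, free for 96 mm between its end posts, 126 mm above the basket's underside, 76 mm of open space below it to the tray's rim. The hook goes under the middle of the bar, so grip it about 30 mm to one side of the middle.
- hook1 (a point): Where the seat of hook 1 is once the frame is upright (rack y = -202.5 mm): centre of the 8 mm round rod at the low, level, 14 mm long part of its trough, 49 mm in front (rack -x) of the hinge axis, 216 mm up; the rod rises to a free tip 31 mm further forward and 22 mm higher, and rises 16 mm at the back. A hung bar lies along rack y, its centre 9 mm above this point.
- hook2 (a point): Where the seat of hook 2 is once the frame is upright (rack y = -67.5 mm): centre of the 8 mm round rod at the low, level, 14 mm long part of its trough, 49 mm in front (rack -x) of the hinge axis, 216 mm up; the rod rises to a free tip 31 mm further forward and 22 mm higher, and rises 16 mm at the back. A hung bar lies along rack y, its centre 9 mm above this point.
- hook3 (a point): Where the seat of hook 3 is once the frame is upright (rack y = 67.5 mm): centre of the 8 mm round rod at the low, level, 14 mm long part of its trough, 49 mm in front (rack -x) of the hinge axis, 216 mm up; the rod rises to a free tip 31 mm further forward and 22 mm higher, and rises 16 mm at the back. A hung bar lies along rack y, its centre 9 mm above this point.
- hook4 (a point): Where the seat of hook 4 is once the frame is upright (rack y = 202.5 mm): centre of the 8 mm round rod at the low, level, 14 mm long part of its trough, 49 mm in front (rack -x) of the hinge axis, 216 mm up; the rod rises to a free tip 31 mm further forward and 22 mm higher, and rises 16 mm at the back. A hung bar lies along rack y, its centre 9 mm above this point.
Things that resemble listed ones, but are neither listed nor needed, are in the scene too. Leave any blue or turquoise look-alike of the basket2 alone.

How it is judged:
By the outcome, as a careful person would: the job done as asked, in the order asked, and still so for the second after the job is handed in, with the robot touching nothing.
Of basket1, basket2, basket3, basket4 only 3 to 4 are there at a start; the rules pass over those that are not, and their reading is None.
At some moment in a run one of basket1, basket2, basket3, basket4 may be knocked a few centimetres aside while the robot is not near it.
It also fails if it takes over 210 s, if anything falls off the work surface, if the arm or the gripper's body presses on something with over 40 N, if the wrist force passes 120 N, or if a joint passes its speed limit or range.

## Robot

A 6-joint arm with a two-finger parallel gripper is mounted at the origin on the work surface. World frame = base frame: x ahead of the robot, y to its left, z up, the work surface at z = 0. Lengths are in m, angles in rad, forces in N, time in s.
With the tool pointing down it reaches from about 0.375 to 0.9 m from the base axis. Payload 3.1 kg.
Tool frame: the origin (TCP) lies at the very end of the fingers, on their centre line; the grasp point (between the pads) lies 19 mm behind it; z points along the fingers, y is the line along which they close (so a half turn about z gives the same grasp; the last joint's range is limited). The gripper opens to 87 mm and grips with 3 to 60 N. Pads are 19 mm wide; open, the fingers measure 117 mm over their backs; the gripper's body (75 mm by 190 mm) begins 51 mm behind the grasp point.
Start: joints at [-1.349, 0.527, 1.433, -0, 1.181, -0.178], TCP at [0.244, -0.575, 0.223] pointing down, gripper open.
Joint ranges: [-3.08, 3.08], [-0.75, 2.2], [0.22, 2.44], [-1.43, 4.57], [0, 2.65], [-2.85, 2.85]. Speed limits (rad/s): [2.79, 2.79, 3.14, 3.14, 3.14, 3.14].

## Interface

Orientations are given as a unit quaternion [x, y, z, w].
In Python, from rig import robot gives the robot as it stands. The module is installed in compiled form; this text tells all that it offers.
- The arm moves only by the tool servo_tool, never from a script. Its argument "rows" is one flat list of numbers, 5 for each row, row after row: the closure, from -1 (fully open) to 1 (shut), so that 0 is half open, then the shift along the tool's x, y, z in m, then the turn about the tool's z in degrees. A call has 1 to 5 rows; each row shifts and turns the commanded pose from where the row before left it, along the tool's axes as they then stand; what a row does not reach is not made up. A row lasts 1/12 s, in which the tool goes at most 41.7 mm and 7.16 degrees, less where a joint would pass 70% of its speed; a pose out of reach is approached as far as the arm can. A call with a gripper value outside its range is refused whole. The fingers move at their own pace and stop on an object; "newtons" is the grip in N (left out, the last holds). Time passes only in rows, so rows that do not move let the fingers close. It gives the time, the measured TCP pose, the force, the opening and the grip force at its end, in the units of the state.
- robot.get_obs(): the state, without advancing time (a new reading comes with each control period).
- robot.camera(name): name is "side" or "top" or "wrist"; returns a dict with "pixels" (384x512x3 uint8, red, green, blue), "intrinsics" (3x3 intrinsics, pixels), "dist" ([k1, k2, p1, p2, k3] as OpenCV has them; the pictures are not rectified), "rvec" (rotation vector, rad) and "tvec" (3), from world to camera coordinates, as OpenCV has them; the wrist camera has in their place "mount" (4x4, takes a point from camera to tool coordinates, whose origin is the TCP and whose axes are the flange's). Camera axes: x right, y down, z forward; pixel columns grow to the right and rows downward; lengths in m; the calibration is good to about 2 mm. A picture is of the moment at which its call begins: read the wrist's pose just before it. There is no depth.
- robot.hand_in(): hands the job in; it is judged then, once.
Trained networks look in a picture, given as the dict that the camera call returned (one of the last four; its "shot" number tells which), for a name from the list of things; names that differ only in an ending like _2 or _b are one class to them, and where a whole thing is asked for, a point or a joint stands for the part that bears it (a point fixed in the world has none). Each returns a list of dicts, best first, with "score" (0 to 1); they miss things now and then, are a little off and sometimes report something else, mostly with a low value. They report only what shows in the picture. A call takes as long as a camera call. They do not tell look-alikes from the thing itself.
- robot.spot_in(picture, query): "at" ([x, y, z] in m, in world coordinates, good to about 4 mm: the middle of the surface that is visible of it).
- robot.outline_of(picture, query): "region" (384x512 bool, what is visible of it).
- robot.place_of(picture, query): "at" ([x, y, z] in m, in world coordinates, good to about 4 mm: a listed point, or the origin of a listed thing).
The state is a dict: "time": time; "q": joint angles; "joint_velocities": joint speeds; "joint_torque": joint torques, N m; "position": TCP position; "tool_rot": TCP orientation; "ft_force": force on the tool from outside, world axes, zero at the start; "moment": the same for the moment, N m; "grip_width": finger opening in m; "grip_force": force on a finger pad.
Only numpy, scipy, OpenCV 4.12 (cv2) and the standard library are available. Lean on these libraries where they do the work, as an engineer would, in place of code of your own. Each camera call takes 0.05 s, during which the arm holds its last target. There are 200 camera calls.

## Working session

There is one attempt and no reset: what is moved stays moved. The work goes in short steps, Python scripts to look and compute and a tool call to move; the robot and the scene stay as the last step left them, time stands still between calls to the robot, and variables do not carry over. Pictures are saved under pics/ and viewed, at most 14 in all, crops included, and the job is handed in when it is done.

Besides the shell and the picture viewer there is one more tool, called by a JSON object that holds its "name" and its "arguments", one argument or row to a line. servo_tool: Moves the arm, as the interface text tells. Its arguments: {"type":"object","properties":{"rows":{"type":"array","items":{"type":"number"}},"newtons":{"type":"number"}},"required":["rows"]}

```bash
mkdir -p pics
cat > h.py <<'E'
from rig import robot
import cv2, numpy as np
from scipy.spatial.transform import Rotation as R
def save(c,n): cv2.imwrite('pics/'+n+'.png',c['pixels'][:,:,::-1])
def proj(c,P):
    return cv2.projectPoints(np.array(P,float).reshape(-1,1,3),np.array(c['rvec']),np.array(c['tvec']),np.array(c['intrinsics']),np.array(c['dist']))[0].reshape(-1,2)
E
python3 - <<'E'
from h import *
o=robot.get_obs();print(o['position'],o['tool_rot'],o['time'],R.from_quat(o['tool_rot']).as_matrix().round(2))
for n in ('top','side'):
    c=robot.camera(n);save(c,n+'0')
    for q in ['rack','tread_top','bottle','board','jar','flacon','basket1','handle1','hook1']:
        for d in robot.place_of(c,q)[:6]:
            p=np.array(d['at']);print(n,q,p.round(3),round(d['score'],2),proj(c,p).round().astype(int).tolist() )
E
```

```text
[ 0.24369704 -0.57473144  0.22157138] [ 9.79986731e-01  1.99059870e-01 -4.29758725e-05 -1.08298972e-03] 0.0 [[ 0.92  0.39 -0.  ]
 [ 0.39 -0.92  0.  ]
 [ 0.   -0.   -1.  ]]
top rack [0.692 0.001 0.001] 0.81 [[260, 152]]
top rack [ 0.425 -0.246  0.005] 0.33 [[321, 231]]
top tread_top [0.602 0.004 0.148] 0.63 [[257, 162]]
top bottle [ 0.538 -0.011  0.001] 0.68 [[258, 192]]
top bottle [ 0.692  0.005 -0.001] 0.29 [[259, 152]]
top board [ 0.44  -0.398  0.001] 0.82 [[365, 233]]
top jar [0.453 0.359 0.008] 0.63 [[152, 202]]
top flacon [0.636 0.209 0.215] 0.53 [[193, 137]]
top flacon [0.449 0.426 0.005] 0.52 [[133, 201]]
top flacon [0.642 0.074 0.219] 0.37 [[237, 140]]
top basket1 [ 0.422 -0.246  0.003] 0.96 [[321, 232]]
top basket1 [ 0.378  0.074 -0.001] 0.84 [[229, 233]]
top basket1 [0.441 0.246 0.005] 0.74 [[183, 210]]
top basket1 [ 0.487 -0.436  0.012] 0.73 [[378, 220]]
top basket1 [ 0.437 -0.077 -0.005] 0.67 [[274, 222]]
top handle1 [0.378 0.074 0.122] 0.94 [[227, 229]]
top handle1 [0.439 0.253 0.124] 0.87 [[174, 203]]
top handle1 [ 0.436 -0.073  0.124] 0.84 [[275, 216]]
top handle1 [ 0.
[... 378 characters left out ...]
58 [[279, 220]]
side bottle [0.693 0.003 0.006] 0.53 [[308, 203]]
side board [ 0.442 -0.402 -0.   ] 0.82 [[339, 296]]
side jar [0.458 0.363 0.012] 0.4 [[208, 183]]
side basket1 [ 0.436  0.249 -0.   ] 0.91 [[218, 199]]
side basket1 [ 0.307 -0.169 -0.001] 0.65 [[254, 272]]
side basket1 [ 0.248 -0.369 -0.002] 0.65 [[279, 322]]
side basket1 [ 0.426 -0.244 -0.   ] 0.62 [[299, 269]]
side basket1 [ 0.44  -0.076  0.   ] 0.56 [[269, 240]]
side handle1 [ 0.249 -0.37   0.129] 0.85 [[281, 288]]
side handle1 [ 0.437 -0.073  0.124] 0.79 [[268, 210]]
side handle1 [ 0.425 -0.242  0.128] 0.76 [[299, 236]]
side handle1 [ 0.3   -0.17   0.132] 0.76 [[251, 240]]
side handle1 [0.379 0.07  0.129] 0.64 [[229, 196]]
```

Run:
```python
import cv2
for n in('top','side'):
    i=cv2.imread(f'pics/{n}0.png'); i=i[90:300,80:430]
    cv2.imwrite(f'pics/{n}0c.png',cv2.resize(i,None,fx=2.28,fy=2.28,interpolation=cv2.INTER_CUBIC))
```

```text
(no output)
```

View pics/top0c.png

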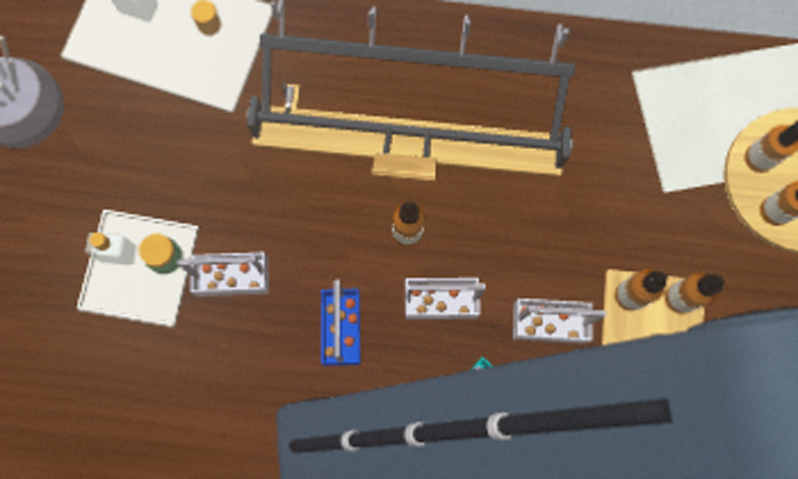

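View pics/side0c.png

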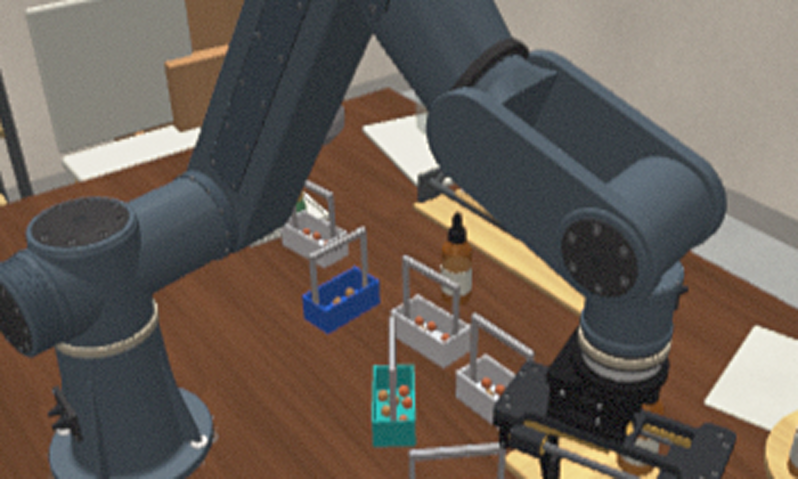

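Top crop: bottle at full-image pixel (259,190), white baskets at (183,210), (274,222), (321,232). Candidates that could be confused: the blue basket (229,233), the turquoise one (291,250, partly hidden), and one more in the side view at (279,322) whose colour is still unknown. More bottles stand on the board (366,216 / 386,218) and on the round tray. I'm moving the arm out of the way over the bottle, then taking a closer look.

{"name": "servo_tool", "arguments": {
  "rows": [-1,0,0,-0.02,5.75,-1,0,0,-0.02,5.75,-1,0,0,0,5.75,-1,0,0,0,5.75]
}}

```text
time: 1.33
position: [0.2442, -0.5764, 0.2644]
tool_rot: [1.0, -0.003, 0.0, 0.002]
ft_force: [-0.2, -0.2, -0.7]
grip_width: 0.0869
grip_force: 0.0
```

{"name": "servo_tool", "arguments": {
  "rows": [-1,0.018,-0.035,0,0,-1,0.018,-0.035,0,0,-1,0.018,-0.035,0,0,-1,0.018,-0.035,0,0,-1,0.018,-0.035,0,0]
}}

```text
time: 1.75
position: [0.3344, -0.3989, 0.2626]
tool_rot: [1.0, -0.001, 0.0, 0.0]
ft_force: [0.5, 0.0, -0.5]
grip_width: 0.0869
grip_force: 0.0
```

{"name": "servo_tool", "arguments": {
  "rows": [-1,0.018,-0.035,0,0,-1,0.018,-0.035,0,0,-1,0.018,-0.035,0,0,-1,0.018,-0.035,0,0,-1,0.018,-0.035,0,0]
}}

```text
time: 2.17
position: [0.4247, -0.2238, 0.2629]
tool_rot: [1.0, -0.001, 0.0, 0.0]
ft_force: [0.5, -0.6, 0.3]
grip_width: 0.0875
grip_force: 0.0
```

{"name": "servo_tool", "arguments": {
  "rows": [-1,0.018,-0.035,0,0,-1,0.018,-0.035,0,0,-1,0.018,-0.035,0,0,-1,0.018,-0.035,0,0,-1,0,0,0,0]
}}

```text
time: 2.58
position: [0.4984, -0.0797, 0.2629]
tool_rot: [1.0, 0.003, 0.001, -0.001]
ft_force: [0.2, -0.3, -0.0]
grip_width: 0.0871
grip_force: 0.0
```

```bash
cat >> h.py <<'E'
def bar(c,p,L=0.06):
    pass
def wc(n=None):
    "wrist picture with rvec/tvec filled in"
    o=robot.get_obs(); c=robot.camera('wrist')
    T=np.eye(4);T[:3,:3]=R.from_quat(o['tool_rot']).as_matrix();T[:3,3]=o['position']
    W=np.linalg.inv(T@np.array(c['mount'])); d=dict(c); d['rvec']=R.from_matrix(W[:3,:3]).as_rotvec(); d['tvec']=W[:3,3]
    if n: save(c,n)
    return c,d
def ray(c,uv,z):
    "world xy of pixels at height z"
    n=cv2.undistortPoints(np.array(uv,float).reshape(-1,1,2),np.array(c['intrinsics']),np.array(c['dist'])).reshape(-1,2)
    M=cv2.Rodrigues(np.array(c['rvec'],float))[0]; C=-M.T@np.array(c['tvec']).ravel()
    D=np.c_[n,np.ones(len(n))]@M
    return C[:2]+D[:,:2]*((z-C[2])/D[:,2])[:,None]
def st():
    o=robot.get_obs();m=R.from_quat(o['tool_rot']).as_matrix()
    print('t',round(o['time'],2),'tcp',np.round(o['position'],4),'psi',np.degrees(np.arctan2(m[1,0],m[0,0])).round(2),'w',round(o['grip_width'],4),'F',np.round(o['ft_force'],1),'g',np.round(o['grip_force'],1),'q',np.round(o['q'],2))
E
python3 - <<'E'
from h import *
st()
c=robot.camera('top');
for q in ['bottle','board','basket1','handle1','hook1','tread_top']:
    for d in robot.place_of(c,q)[:7]: print('top',q,np.round(d['at'],3),round(d['score'],2))
for i,d in enumerate(robot.outline_of(c,'board')[:1]):
    ys,xs=np.nonzero(d['region']); w=ray(c,np.c_[xs,ys],0.015); print(cv2.minAreaRect((w*1000).astype(np.float32)))
i=c['pixels'][150:330,190:420,::-1]; cv2.imwrite('pics/top1.png',cv2.resize(i,None,fx=3.3,fy=3.3,interpolation=cv2.INTER_CUBIC))
c,d=wc('w1'); print(np.array(c['mount']).round(3))
for q in ['bottle','tread_top','hook1']:
    for e in robot.place_of(c,q)[:4]: print('wr',q,np.round(e['at'],3),round(e['score'],2))
E
```

```text
t 2.58 tcp [ 0.4984 -0.0797  0.2629] psi 0.36 w 0.0871 F [ 0.2 -0.3 -0. ] g 0.0 q [-0.38  0.31  1.68  0.    1.15  1.18]
top board [ 0.439 -0.399  0.002] 0.7
top basket1 [0.44  0.247 0.001] 0.8
top basket1 [ 0.3   -0.174  0.001] 0.77
top basket1 [ 0.252 -0.372 -0.001] 0.67
top basket1 [ 0.425 -0.245  0.005] 0.55
top basket1 [ 0.439 -0.074 -0.004] 0.52
top handle1 [0.436 0.256 0.124] 0.95
top handle1 [ 0.246 -0.368  0.122] 0.82
top handle1 [ 0.3   -0.17   0.124] 0.79
top handle1 [ 0.44  -0.075  0.127] 0.57
top handle1 [ 0.423 -0.241  0.127] 0.56
top hook1 [0.638 0.207 0.215] 0.97
top hook1 [0.639 0.076 0.219] 0.69
top hook1 [ 0.646 -0.196  0.216] 0.65
top tread_top [0.598 0.006 0.15 ] 0.59
((438.20465087890625, -396.3360595703125), (159.92083740234375, 153.30178833007812), 0.0969868078827858)
[[-0.001 -0.963 -0.271  0.074]
 [ 1.    -0.002  0.    -0.   ]
 [-0.001 -0.271  0.963 -0.162]
 [ 0.     0.     0.     1.   ]]
wr bottle [ 0.539 -0.008 -0.002] 0.66
wr tread_top [0.597 0.004 0.152] 0.96
```

View pics/top1.png

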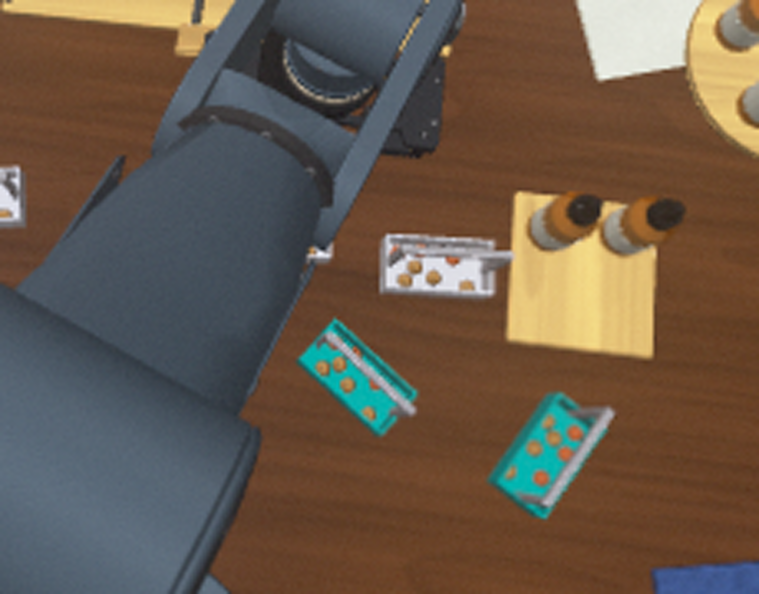

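View pics/w1.png

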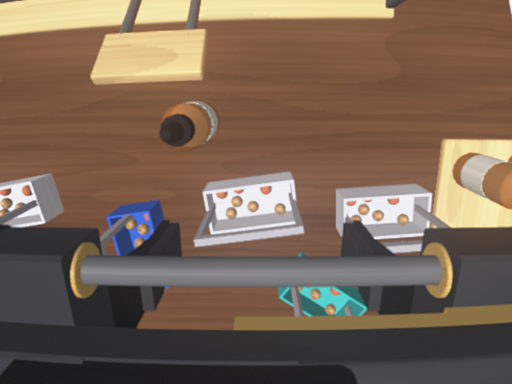

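The wrist view shows the blocking bottle at (185,125) just in front of the step (150,55). The top crop shows the extra basket is turquoise, along with the other one, so both stay untouched. Three white baskets remain. Next, grasp the bottle by its cap.

{"name": "servo_tool", "arguments": {
  "rows": [-1,0.0205,-0.0355,0,0,-1,0.0205,-0.0355,0,0,-1,0,0,0.02,0,-1,0,0,0.03,0,-1,0,0,0.03,0]
}}

```text
time: 3.6
position: [0.5385, -0.0142, 0.1826]
tool_rot: [1.0, 0.0, 0.002, 0.0]
ft_force: [0.2, -0.4, -0.6]
grip_width: 0.087
grip_force: 0.0
```

{"name": "servo_tool", "arguments": {
  "rows": [-1,0,0,0.03,0,-1,0,0,0.03,0,-1,0,0,0.014,0,-1,0,0,0,0,-1,0,0,0,0]
}}

```text
time: 4.02
position: [0.537, -0.0148, 0.108]
tool_rot: [1.0, -0.0, -0.001, -0.0]
ft_force: [-0.1, 0.2, 0.2]
grip_width: 0.0873
grip_force: 0.0
```

{"name": "servo_tool", "arguments": {
  "rows": [0.6,0,0,0,0,0.6,0,0,0,0,0.6,0,0,0,0,0.8,0,0,0,0,0.8,0,0,0,0],
  "newtons": 15
}}

```text
time: 4.43
position: [0.5377, -0.0147, 0.1094]
tool_rot: [1.0, -0.0, 0.001, 0.0]
ft_force: [0.0, 0.1, 0.8]
grip_width: 0.0617
grip_force: 0.0
```

{"name": "servo_tool", "arguments": {
  "rows": [1,0,0,0,0,1,0,0,0,0,1,0,0,0,0]
}}

```text
time: 4.68
position: [0.5372, -0.0146, 0.1087]
tool_rot: [1.0, -0.0, 0.0, 0.0]
ft_force: [-0.2, -0.3, 0.1]
grip_width: 0.0416
grip_force: 0.0
```

Run:
```python
from h import *
st()
c=robot.camera('top')
for q in ['stock1','board','bottle']:
    for d in robot.place_of(c,q)[:4]: print('top',q,np.round(d['at'],3),round(d['score'],2))
# board corners in top1 crop -> world
uv=np.array([[514,192],[657,210],[652,357],[506,341]])/3.3+[190,150]
print(ray(c,uv,0.015).round(3))
```

```text
t 4.68 tcp [ 0.5372 -0.0146  0.1087] psi -0.03 w 0.0416 F [-0.2 -0.3  0.1] g 0.0 q [-0.24  0.58  1.75 -0.    0.81  1.34]
top stock1 [ 0.491 -0.437  0.014] 0.61
top stock1 [ 0.479 -0.36   0.016] 0.51
top stock1 [ 0.44  -0.074  0.128] 0.5
top board [ 0.438 -0.4    0.001] 0.57
[[ 0.515 -0.323]
 [ 0.514 -0.474]
 [ 0.36  -0.474]
 [ 0.357 -0.324]]
```

{"name": "servo_tool", "arguments": {
  "rows": [1,0.001,-0.005,0,0,1,0,0,0,0,1,0,0,0,0,1,0,0,0,0,1,0,0,0,0],
  "newtons": 15
}}

```text
time: 5.3
position: [0.5382, -0.0094, 0.1085]
tool_rot: [1.0, -0.0, -0.0, -0.0]
ft_force: [-0.2, 0.5, -0.3]
grip_width: 0.0282
grip_force: 15.2
```

{"name": "servo_tool", "arguments": {
  "rows": [1,0,0,0,0,1,0,0,-0.01,0,1,0,0,-0.03,0,1,0,0,-0.03,0,1,0,0,-0.03,0]
}}

```text
time: 5.72
position: [0.5376, -0.0096, 0.2098]
tool_rot: [1.0, -0.0, -0.001, -0.0]
ft_force: [0.9, 0.0, -2.3]
grip_width: 0.0283
grip_force: 15.2
```

{"name": "servo_tool", "arguments": {
  "rows": [1,0,0,-0.03,0,1,0,0,-0.03,0,1,0,0,-0.02,0,1,0,0,0,0]
}}

```text
time: 6.05
position: [0.5409, -0.0103, 0.2942]
tool_rot: [1.0, -0.0, 0.005, 0.001]
ft_force: [1.1, 0.6, -0.0]
grip_width: 0.0289
grip_force: 15.2
```

{"name": "servo_tool", "arguments": {
  "rows": [1,-0.006,0.015,0,0,1,-0.012,0.03,0,0,1,-0.012,0.033,0,0,1,-0.012,0.033,0,0,1,-0.012,0.033,0,0]
}}

```text
time: 6.47
position: [0.4825, -0.1542, 0.2876]
tool_rot: [1.0, 0.0, -0.001, -0.0]
ft_force: [0.4, -0.8, -1.7]
grip_width: 0.028
grip_force: 15.2
```

{"name": "servo_tool", "arguments": {
  "rows": [1,-0.012,0.033,0,0,1,-0.012,0.033,0,0,1,-0.012,0.033,0,0,1,-0.012,0.033,0,0,1,-0.012,0.033,0,0]
}}

```text
time: 6.88
position: [0.4224, -0.3194, 0.2875]
tool_rot: [1.0, -0.0, -0.001, -0.001]
ft_force: [1.4, -0.3, -1.5]
grip_width: 0.0288
grip_force: 15.2
```

{"name": "servo_tool", "arguments": {
  "rows": [1,-0.012,0.033,0,0,1,-0.012,0.033,0,0,1,-0.01,0.02,0,0,1,0,0,0,0,1,0,0,0,0]
}}

```text
time: 7.3
position: [0.3887, -0.4049, 0.2872]
tool_rot: [1.0, -0.002, -0.001, -0.001]
ft_force: [-0.0, 0.3, -2.6]
grip_width: 0.0287
grip_force: 15.2
```

Run:
```python
from h import *
st()
```

```text
t 7.3 tcp [ 0.3887 -0.4049  0.2872] psi -0.2 w 0.0287 F [-0.   0.3 -2.6] g 15.2 q [-1.01  0.37  1.51  0.    1.26  0.57]
```

{"name": "servo_tool", "arguments": {
  "rows": [1,0.006,-0.004,0.02,0,1,0,0,0.03,0,1,0,0,0.03,0,1,0,0,0.03,0,1,0,0,0.02,0]
}}

```text
time: 7.72
position: [0.3953, -0.3971, 0.1556]
tool_rot: [1.0, 0.0, -0.001, -0.002]
ft_force: [0.2, -0.1, -1.2]
grip_width: 0.0283
grip_force: 15.2
```

{"name": "servo_tool", "arguments": {
  "rows": [1,0,0,0.014,0,1,0,0,0.006,0,1,0,0,0.006,0,1,0,0,0.004,0,1,0,0,0,0]
}}

```text
time: 8.13
position: [0.3962, -0.4001, 0.1285]
tool_rot: [1.0, -0.0, -0.0, -0.0]
ft_force: [-0.1, -0.1, -1.5]
grip_width: 0.0287
grip_force: 15.2
```

{"name": "servo_tool", "arguments": {
  "rows": [1,0,0,0.003,0,1,0,0,0.001,0,1,0,0,0.001,0,1,0,0,0,0]
}}

```text
time: 8.47
position: [0.396, -0.4007, 0.1239]
tool_rot: [1.0, -0.0, 0.0, 0.0]
ft_force: [0.0, -1.2, -2.5]
grip_width: 0.0283
grip_force: 15.2
```

{"name": "servo_tool", "arguments": {
  "rows": [1,0,0,0.001,0,1,0,0,0,0,0.6,0,0,0,0,0.3,0,0,0,0,0,0,0,0,0]
}}

```text
time: 8.88
position: [0.396, -0.4006, 0.1226]
tool_rot: [1.0, -0.0, 0.0, 0.0]
ft_force: [-0.0, 0.6, -0.3]
grip_width: 0.0321
grip_force: 0.1
```

{"name": "servo_tool", "arguments": {
  "rows": [-0.5,0,0,0,0,-0.5,0,0,0,0,-0.5,0,0,0,0,-0.5,0,0,0,0,-0.5,0,0,0,0]
}}

```text
time: 9.3
position: [0.396, -0.4005, 0.1224]
tool_rot: [1.0, -0.0, -0.0, -0.0]
ft_force: [-1.1, -0.3, 0.2]
grip_width: 0.0613
grip_force: 0.0
```

{"name": "servo_tool", "arguments": {
  "rows": [-0.5,0,0,-0.01,0,-0.5,0,0,-0.03,0,-0.5,0,0,-0.04,0,-0.5,0,0,-0.04,0,-0.5,0,0,-0.04,0]
}}

```text
time: 9.72
position: [0.3957, -0.4001, 0.2849]
tool_rot: [1.0, -0.0, -0.0, -0.0]
ft_force: [1.5, -0.1, -0.1]
grip_width: 0.0655
grip_force: 0.0
```

Run:
```python
from h import *
st()
for n in ('top','wrist'):
    c=robot.camera(n) if n=='top' else wc()[0]
    for d in robot.place_of(c,'bottle')[:5]: print(n,np.round(d['at'],3),round(d['score'],2))
    save(c,n+'2')
```

```text
t 9.72 tcp [ 0.3957 -0.4001  0.2849] psi -0.04 w 0.0655 F [ 1.5 -0.1 -0.1] g 0.0 q [-0.99  0.38  1.51  0.    1.25  0.58]
wrist [ 0.395 -0.397  0.011] 0.6
```

View pics/wrist2.png

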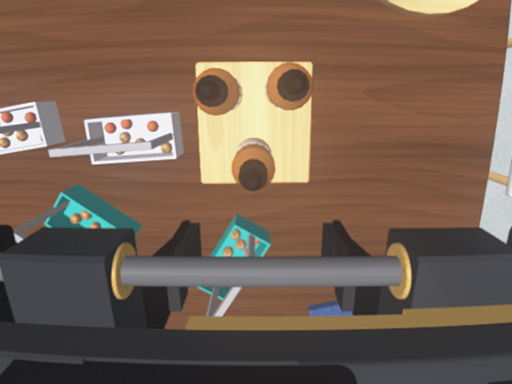

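The wrist view shows the bottle standing on the free front part of the board (250,165), with the two stock bottles untouched (215,90 / 290,85). Now to the step, turning half round so the wrist camera faces away from the rack.

{"name": "servo_tool", "arguments": {
  "rows": [1,0.0104,-0.034,0,0,1,0.0104,-0.034,0,0,1,0.0104,-0.034,0,0,1,0.0104,-0.034,0,0,1,0.0104,-0.034,0,0]
}}

```text
time: 10.33
position: [0.447, -0.2281, 0.2807]
tool_rot: [1.0, -0.001, -0.002, -0.002]
ft_force: [0.1, -0.4, -0.2]
grip_width: 0.0398
grip_force: 0.0
```

{"name": "servo_tool", "arguments": {
  "rows": [1,0.0104,-0.034,0,0,1,0.0104,-0.034,0,0,1,0.0104,-0.034,0,0,1,0.0104,-0.034,0,0,1,0.0104,-0.034,0,0]
}}

```text
time: 10.75
position: [0.4989, -0.0584, 0.2807]
tool_rot: [1.0, -0.0, -0.002, -0.001]
ft_force: [0.2, 0.2, -0.5]
grip_width: 0.0065
grip_force: 0.0
```

{"name": "servo_tool", "arguments": {
  "rows": [1,0.0104,-0.034,0,0,1,0.0104,-0.034,0,0,1,0,0,0,-7.1,1,0,0,0,-7.1,1,0,0,0,-7.1]
}}

```text
time: 11.17
position: [0.5196, 0.0088, 0.2805]
tool_rot: [0.982, 0.189, -0.002, -0.001]
ft_force: [0.9, -1.3, 0.5]
grip_width: 0.0004
grip_force: 0.0
```

{"name": "servo_tool", "arguments": {
  "rows": [1,0,0,0,-7.1,1,0,0,0,-7.1,1,0,0,0,-7.1,1,0,0,0,-7.1,1,0,0,0,-7.1]
}}

```text
time: 11.58
position: [0.5195, 0.0077, 0.2805]
tool_rot: [0.878, 0.478, -0.002, -0.002]
ft_force: [-0.1, 0.4, 0.1]
grip_width: 0.0005
grip_force: 0.0
```

{"name": "servo_tool", "arguments": {
  "rows": [1,0,0,0,-7.1,1,0,0,0,-7.1,1,0,0,0,-7.1,1,0,0,0,-7.1,1,0,0,0,-7.1]
}}

```text
time: 12.0
position: [0.5195, 0.0076, 0.2805]
tool_rot: [0.691, 0.723, -0.001, -0.002]
ft_force: [0.3, 0.2, -0.2]
grip_width: 0.0006
grip_force: 0.0
```

Run:
```python
from h import *
st()
for n in ('top','side'):
    c=robot.camera(n)
    for q in ['rack','tread_top','hook1']:
        for d in robot.place_of(c,q)[:4]: print(n,q,np.round(d['at'],3),round(d['score'],2))
```

```text
t 12.0 tcp [0.5195 0.0076 0.2805] psi 92.61 w 0.0006 F [ 0.3  0.2 -0.2] g 0.0 q [-0.2   0.32  1.62 -0.    1.21 -0.25]
top rack [ 0.422 -0.246  0.004] 0.66
top rack [0.451 0.432 0.002] 0.5
top rack [ 0.397 -0.398  0.017] 0.41
top hook1 [0.64  0.207 0.216] 0.95
top hook1 [0.636 0.075 0.217] 0.9
top hook1 [ 0.645 -0.198  0.214] 0.89
top hook1 [ 0.645 -0.06   0.219] 0.79
side rack [0.691 0.003 0.002] 0.7
side rack [ 0.426 -0.244 -0.002] 0.25
side tread_top [0.604 0.005 0.151] 0.86
side hook1 [ 0.644 -0.06   0.213] 0.92
side hook1 [ 0.648 -0.197  0.214] 0.65
side hook1 [0.639 0.076 0.216] 0.65
```

{"name": "servo_tool", "arguments": {
  "rows": [1,0,0,0,-7.1,1,0,0,0,-7.1,1,0,0,0,-7.1,1,0,0,0,-7.1,1,0,0,0,-7.1]
}}

```text
time: 12.82
position: [0.521, 0.0074, 0.2826]
tool_rot: [0.438, 0.899, 0.0, 0.0]
ft_force: [-0.5, -0.3, -0.2]
grip_width: -0.0
grip_force: 0.0
```

{"name": "servo_tool", "arguments": {
  "rows": [1,0,0,0,-7.1,1,0,0,0,-7.1,1,0,0,0,-7.1,1,0,0,0,-7.1,1,0,0,0,-7.1]
}}

```text
time: 13.23
position: [0.521, 0.0074, 0.2826]
tool_rot: [0.143, 0.99, 0.0, 0.0]
ft_force: [-1.6, -0.1, -0.1]
grip_width: 0.0004
grip_force: 0.0
```

{"name": "servo_tool", "arguments": {
  "rows": [1,0,0,0,-7.1,1,0,0,0,-7.1,1,0,0,0,-3.3,1,-0.036,0,0.02,0,1,-0.036,0,0.02,0]
}}

```text
time: 13.65
position: [0.5937, 0.0084, 0.244]
tool_rot: [-0.006, 1.0, -0.0, 0.002]
ft_force: [0.7, -0.7, 0.4]
grip_width: 0.0004
grip_force: 0.0
```

{"name": "servo_tool", "arguments": {
  "rows": [1,0,0,0.03,0,1,0,0,0.02,0,1,0,0,0.015,0,1,0,0,0,0]
}}

```text
time: 13.98
position: [0.5905, 0.0088, 0.1737]
tool_rot: [-0.006, 1.0, 0.001, -0.004]
ft_force: [0.1, -0.1, -0.9]
grip_width: 0.0002
grip_force: 0.0
```

Run:
```python
from h import *
st()
```

```text
t 13.98 tcp [0.5905 0.0088 0.1737] psi -179.29 w 0.0002 F [ 0.1 -0.1 -0.9] g 0.0 q [-0.17  0.54  1.56  0.    1.04 -1.76]
```

{"name": "servo_tool", "arguments": {
  "rows": [1,0,0,0.01,0,1,0,0,0.01,0,1,0.003,0,0.009,0,1,0.003,0,0.009,0,1,0.004,0,0.009,0]
}}

```text
time: 14.4
position: [0.5833, 0.008, 0.1322]
tool_rot: [-0.007, 1.0, -0.0, 0.001]
ft_force: [0.9, -0.4, 4.5]
grip_width: 0.0001
grip_force: 2.1
```

{"name": "servo_tool", "arguments": {
  "rows": [1,0.004,0,0.009,0,1,0.004,0,0.009,0,1,0.004,0,0.009,0,1,0,0,0,0]
}}

```text
time: 14.73
position: [0.5696, 0.0082, 0.1028]
tool_rot: [-0.006, 1.0, 0.0, -0.001]
ft_force: [-0.6, 1.0, -0.2]
grip_width: 0.0006
grip_force: 0.0
```

Run:
```python
from h import *
st()
c=robot.camera('side')
for q in ['tread_top']:
    for d in robot.place_of(c,q)[:3]: print(q,np.round(d['at'],3),round(d['score'],2))
```

```text
t 14.73 tcp [0.5696 0.0082 0.1028] psi -179.26 w 0.0006 F [-0.6  1.  -0.2] g 0.0 q [-0.18  0.62  1.67 -0.    0.85 -1.77]
tread_top [0.566 0.002 0.093] 0.91
```

{"name": "servo_tool", "arguments": {
  "rows": [1,0.006,0,0.009,0,1,0.006,0,0.006,0,1,0,0,0,0,1,0,0,0,0,1,0,0,0,0]
}}

```text
time: 15.25
position: [0.5597, 0.0078, 0.089]
tool_rot: [-0.007, 1.0, -0.0, 0.001]
ft_force: [0.6, -0.3, -0.3]
grip_width: 0.0006
grip_force: 0.0
```

Run:
```python
from h import *
st()
c=robot.camera('side');save(c,'side3')
for q in ['tread_top','hook1']:
    for d in robot.place_of(c,q)[:4]: print(q,np.round(d['at'],3),round(d['score'],2))
i=c['pixels'][90:300,150:430,::-1]; cv2.imwrite('pics/side3c.png',cv2.resize(i,None,fx=2.8,fy=2.8,interpolation=cv2.INTER_CUBIC))
```

```text
t 15.25 tcp [0.5597 0.0078 0.089 ] psi -179.24 w 0.0006 F [ 0.6 -0.3 -0.3] g 0.0 q [-0.19  0.63  1.71  0.    0.8  -1.77]
tread_top [0.557 0.004 0.038] 0.62
tread_top [ 0.444 -0.398 -0.003] 0.34
hook1 [0.637 0.204 0.212] 0.91
hook1 [ 0.642 -0.059  0.216] 0.87
hook1 [ 0.647 -0.198  0.217] 0.56
```

View pics/side3c.png

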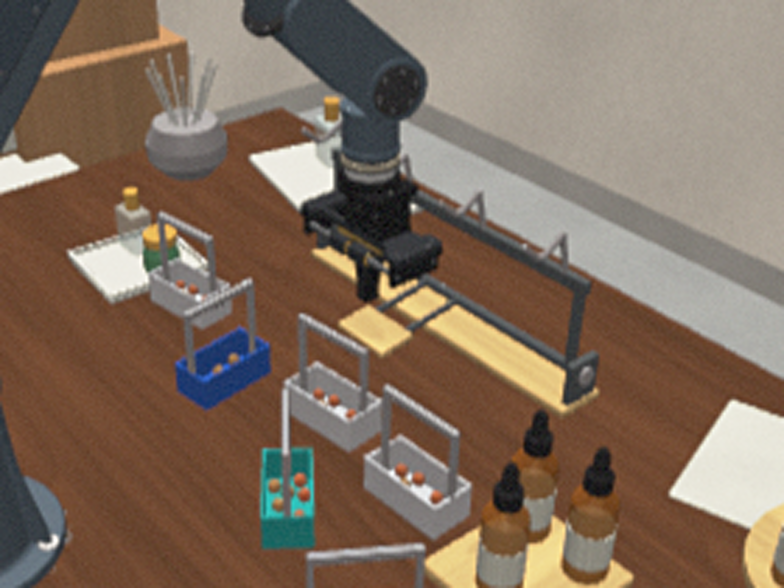

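Frame is upright with the step fully down (crop 375,325), and everything else is undisturbed. Retreating and turning for the baskets.

{"name": "servo_tool", "arguments": {
  "rows": [1,0.02,0,0,0,1,0.03,0,-0.01,0,1,0.03,0,-0.02,0,1,0,0,-0.04,0,1,0,0,-0.04,0]
}}

```text
time: 15.82
position: [0.4748, 0.0076, 0.1982]
tool_rot: [-0.006, 1.0, 0.001, -0.004]
ft_force: [2.4, -0.1, -0.2]
grip_width: 0.0002
grip_force: 0.0
```

{"name": "servo_tool", "arguments": {
  "rows": [1,0,0,-0.04,0,1,0,0,-0.04,7,0.5,0,0,-0.02,7,0,0,0,0,7,-0.3,0,0,0,7]
}}

```text
time: 16.23
position: [0.4803, 0.0066, 0.3012]
tool_rot: [0.238, 0.971, 0.0, 0.003]
ft_force: [-0.9, 0.0, -0.8]
grip_width: 0.0132
grip_force: 0.0
```

{"name": "servo_tool", "arguments": {
  "rows": [-0.3,0,0,0,7,-0.3,0,0,0,7,-0.3,0,0,0,7,-0.3,0,0,0,7,-0.3,0,0,0,7]
}}

```text
time: 16.65
position: [0.4791, 0.0068, 0.2989]
tool_rot: [0.519, 0.855, 0.0, 0.0]
ft_force: [-0.4, -0.1, -0.2]
grip_width: 0.0457
grip_force: 0.0
```

{"name": "servo_tool", "arguments": {
  "rows": [-0.3,0,0,0,7,-0.3,0,0,0,7,-0.3,0,0,0,7,-0.3,0,0,0,5.7,-0.3,0,0,0,0]
}}

```text
time: 17.07
position: [0.4791, 0.0068, 0.2988]
tool_rot: [0.701, 0.713, 0.0, 0.0]
ft_force: [0.6, -0.5, 0.5]
grip_width: 0.0559
grip_force: 0.0
```

Run:
```python
from h import *
st()
c,d=wc('w4')
for q in ['handle1','basket1']:
    for e in robot.place_of(c,q)[:6]: print('wr',q,np.round(e['at'],3),round(e['score'],2),proj(d,e['at']).astype(int).tolist())
for n in ('top','side'):
    c=robot.camera(n)
    for e in robot.place_of(c,'handle1')[:6]: print(n,np.round(e['at'],3),round(e['score'],2))
```

```text
t 17.07 tcp [0.4791 0.0068 0.2988] psi 90.97 w 0.0559 F [ 0.6 -0.5  0.5] g 0.0 q [-0.22  0.24  1.69  0.    1.22 -0.24]
wr handle1 [ 0.439 -0.074  0.125] 0.78 [[224, 239]]
wr handle1 [0.376 0.071 0.123] 0.59 [[160, 105]]
wr basket1 [ 0.294 -0.172 -0.003] 0.79 [[142, 260]]
wr basket1 [ 0.441 -0.073  0.001] 0.73 [[234, 203]]
wr basket1 [ 0.424 -0.248 -0.003] 0.67 [[224, 302]]
wr basket1 [ 0.374  0.072 -0.003] 0.58 [[185, 101]]
top [ 0.424 -0.244  0.125] 0.92
top [ 0.302 -0.172  0.125] 0.92
top [ 0.248 -0.369  0.121] 0.91
top [0.438 0.255 0.124] 0.89
top [ 0.437 -0.076  0.127] 0.69
side [0.438 0.248 0.128] 0.93
side [0.378 0.068 0.131] 0.82
side [ 0.251 -0.37   0.127] 0.8
side [ 0.297 -0.169  0.132] 0.68
side [ 0.423 -0.242  0.126] 0.62
side [0.458 0.36  0.013] 0.59
```

View pics/w4.png

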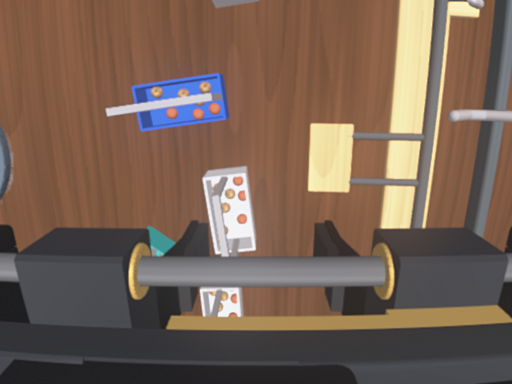

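Run:
```python
from h import *
c,d=wc()
p=ray(d,[[216,182],[228,257],[112,112],[208,97]],0.131);print(p.round(4))
v=p[0]-p[1];print(np.degrees(np.arctan2(v[1],v[0])),np.linalg.norm(v))
# tray long edges of middle basket
p=ray(d,[[247,170],[254,249],[206,178],[214,253]],0.045)
for a,b in((0,1),(2,3)):
    v=p[a]-p[b];print(p[a],p[b],np.degrees(np.arctan2(v[1],v[0])),np.linalg.norm(v))
```

```text
[[ 0.4321 -0.0063]
 [ 0.4437 -0.0924]
 [ 0.3287  0.0643]
 [ 0.4256  0.0792]]
97.64135382114867 0.08689472391061354
[ 0.46092037 -0.0124457 ] [ 0.47134615 -0.12468082] 95.30710995431346 0.11271831623858336
[ 0.40743941 -0.02404839] [ 0.41545823 -0.13200616] 94.24797787382492 0.10825517375584812
```

{"name": "servo_tool", "arguments": {
  "rows": [-0.3,-0.026,-0.022,0,0,-0.3,-0.025,-0.022,0,0,-0.3,0,0,0.03,-4.3,-0.3,0,0,0.04,0,-0.3,0,0,0.04,0]
}}

```text
time: 17.88
position: [0.4372, -0.046, 0.1888]
tool_rot: [0.674, 0.739, 0.001, 0.003]
ft_force: [0.5, -0.1, -0.2]
grip_width: 0.0566
grip_force: 0.0
```

Run:
```python
from h import *
st()
c,d=wc()
for q in ['handle1']:
    for e in robot.place_of(c,q)[:6]: print('wr',q,np.round(e['at'],3),round(e['score'],2))
```

```text
t 17.88 tcp [ 0.4372 -0.046   0.1888] psi 95.32 w 0.0566 F [ 0.5 -0.1 -0.2] g 0.0 q [-0.36  0.33  1.92  0.    0.88 -0.45]
wr handle1 [0.378 0.071 0.126] 0.75
```

{"name": "servo_tool", "arguments": {
  "rows": [-0.3,0,0,0.035,0,-0.3,0,0,0.03,0,-0.3,0,0,0.016,0,-0.3,0,0,0,0,0.5,0,0,0,0],
  "newtons": 40
}}

```text
time: 18.4
position: [0.437, -0.0452, 0.1086]
tool_rot: [0.673, 0.74, 0.0, 0.0]
ft_force: [0.6, -1.1, 0.5]
grip_width: 0.0543
grip_force: 0.0
```

{"name": "servo_tool", "arguments": {
  "rows": [1,0,0,0,0,1,0,0,0,0,1,0,0,0,0,1,0,0,0,0,1,0,0,0,0]
}}

```text
time: 18.82
position: [0.4364, -0.0451, 0.1083]
tool_rot: [0.673, 0.739, 0.0, 0.001]
ft_force: [0.4, -0.1, -0.3]
grip_width: 0.0246
grip_force: 0.0
```

{"name": "servo_tool", "arguments": {
  "rows": [1,0,0,0,0,1,0,0,0,0,1,0,0,0,0,1,0,0,0,0,1,0,0,0,0]
}}

```text
time: 19.23
position: [0.4357, -0.0449, 0.1075]
tool_rot: [0.673, 0.739, -0.0, -0.0]
ft_force: [0.5, 0.5, 2.0]
grip_width: 0.0071
grip_force: 39.9
```

Run:
```python
from h import *
st()
```

```text
t 19.23 tcp [ 0.4357 -0.0449  0.1075] psi 95.37 w 0.0071 F [0.5 0.5 2. ] g 39.9 q [-0.36  0.49  2.   -0.    0.65 -0.45]
```

{"name": "servo_tool", "arguments": {
  "rows": [1,0,0,-0.01,0,1,0,0,-0.03,0,1,0,0,-0.04,0,1,0,0,-0.04,0,1,0,0,-0.03,4.2]
}}

```text
time: 19.65
position: [0.4363, -0.045, 0.26]
tool_rot: [0.7, 0.714, 0.0, 0.001]
ft_force: [2.1, 0.1, -1.2]
grip_width: 0.0074
grip_force: 39.9
```

{"name": "servo_tool", "arguments": {
  "rows": [1,0.002,0.02,0,0,1,0.002,0.035,0,0,1,0.002,0.035,0,0,1,0.002,0.03,0,0,1,0.002,0.02,0,0]
}}

```text
time: 20.07
position: [0.5787, -0.032, 0.2571]
tool_rot: [0.7, 0.714, 0.001, 0.001]
ft_force: [0.0, -0.9, -0.5]
grip_width: 0.0071
grip_force: 39.9
```

{"name": "servo_tool", "arguments": {
  "rows": [1,0,0,0,0,1,0,0,0,0]
}}

```text
time: 20.23
position: [0.5757, -0.0318, 0.2563]
tool_rot: [0.7, 0.714, -0.001, -0.001]
ft_force: [-0.9, -0.9, -2.4]
grip_width: 0.007
grip_force: 39.9
```

Run:
```python
from h import *
st()
c=robot.camera('side')
i=c['pixels'][90:300,150:430,::-1]; cv2.imwrite('pics/side5.png',cv2.resize(i,None,fx=2.8,fy=2.8,interpolation=cv2.INTER_CUBIC))
for q in ['handle1','hook1']:
    for e in robot.place_of(c,q)[:6]: print(q,np.round(e['at'],3),round(e['score'],2))
```

```text
t 20.23 tcp [ 0.5757 -0.0318  0.2563] psi 91.2 w 0.007 F [-0.9 -0.9 -2.4] g 39.9 q [-0.25  0.43  1.52 -0.    1.2  -0.27]
handle1 [ 0.422 -0.24   0.128] 0.98
handle1 [0.434 0.247 0.13 ] 0.89
handle1 [ 0.299 -0.168  0.129] 0.8
handle1 [ 0.574 -0.064  0.276] 0.75
handle1 [0.379 0.069 0.128] 0.7
hook1 [ 0.648 -0.199  0.215] 0.92
hook1 [0.634 0.205 0.215] 0.77
hook1 [0.639 0.076 0.213] 0.75
hook1 [ 0.642 -0.059  0.215] 0.56
```

View pics/side5.png

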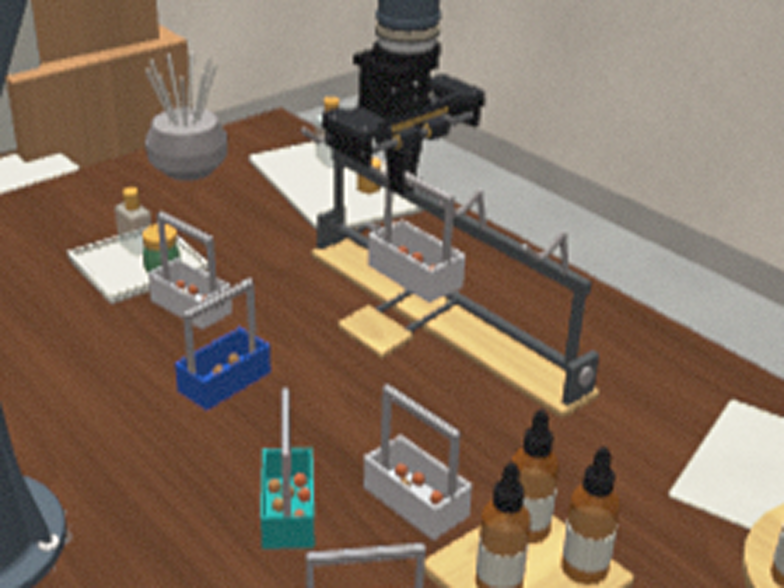

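Side view: basket held level at (415,250), in front of hook 2 (470,205). Move over and lower.

{"name": "servo_tool", "arguments": {
  "rows": [1,0.001,0.022,0,0,1,0.001,0.025,0,0,1,0.001,0.02,0,0,1,0,0,0,0,1,0,0,0,0]
}}

```text
time: 20.8
position: [0.642, -0.0279, 0.2572]
tool_rot: [0.7, 0.714, -0.0, -0.001]
ft_force: [0.5, -0.8, -1.7]
grip_width: 0.0075
grip_force: 39.9
```

{"name": "servo_tool", "arguments": {
  "rows": [1,0,0,0.012,0,1,0,0,0.012,0,1,0,0,0.01,0,1,0,0,0.006,0,1,0,0,0,0]
}}

```text
time: 21.22
position: [0.6406, -0.0276, 0.2158]
tool_rot: [0.7, 0.714, -0.001, -0.002]
ft_force: [-0.8, -1.0, -2.4]
grip_width: 0.0072
grip_force: 39.9
```

Run:
```python
from h import *
st()
c=robot.camera('side')
for q in ['handle1','hook1']:
    for e in robot.place_of(c,q)[:6]: print(q,np.round(e['at'],3),round(e['score'],2))
```

```text
t 21.22 tcp [ 0.6406 -0.0276  0.2158] psi 91.14 w 0.0072 F [-0.8 -1.  -2.4] g 39.9 q [-0.22  0.56  1.39 -0.    1.19 -0.24]
handle1 [ 0.64  -0.056  0.234] 0.9
handle1 [ 0.25  -0.37   0.127] 0.9
handle1 [0.435 0.25  0.131] 0.78
handle1 [0.378 0.072 0.13 ] 0.7
handle1 [ 0.424 -0.241  0.131] 0.66
handle1 [ 0.298 -0.172  0.13 ] 0.57
hook1 [ 0.645 -0.197  0.217] 0.92
hook1 [ 0.642 -0.062  0.218] 0.89
hook1 [0.639 0.076 0.212] 0.89
hook1 [0.638 0.204 0.212] 0.7
```

{"name": "servo_tool", "arguments": {
  "rows": [1,-0.003,0.002,0.004,0,1,0,0,0.003,0,1,0,0,0.002,0,1,0,0,0.001,0,1,0,0,0,0]
}}

```text
time: 21.78
position: [0.6445, -0.0307, 0.2071]
tool_rot: [0.7, 0.714, -0.0, -0.0]
ft_force: [-0.4, -0.3, -2.1]
grip_width: 0.0078
grip_force: 39.9
```

{"name": "servo_tool", "arguments": {
  "rows": [1,0,0,0.0015,0,1,0,0,0.001,0,1,0,0,0,0]
}}

```text
time: 22.03
position: [0.645, -0.0307, 0.2059]
tool_rot: [0.7, 0.714, 0.0, 0.0]
ft_force: [-1.2, 0.9, 2.9]
grip_width: 0.0073
grip_force: 39.9
```

{"name": "servo_tool", "arguments": {
  "rows": [0.8,0,0,0,0,0.5,0,0,0,0,0.2,0,0,0,0,0.2,0,0,0,0,0.2,0,0,0,0]
}}

```text
time: 22.45
position: [0.6447, -0.0307, 0.2049]
tool_rot: [0.7, 0.714, -0.0, -0.0]
ft_force: [-1.3, 0.6, -0.7]
grip_width: 0.0273
grip_force: 0.0
```

{"name": "servo_tool", "arguments": {
  "rows": [0.2,0,0,0,0,0.2,0,0,0,0,0.2,0,0,0,0]
}}

```text
time: 22.7
position: [0.6448, -0.0308, 0.205]
tool_rot: [0.7, 0.714, -0.0, -0.0]
ft_force: [0.5, -0.1, -0.1]
grip_width: 0.0341
grip_force: 0.0
```

{"name": "servo_tool", "arguments": {
  "rows": [0.2,0,0,-0.01,0,0.2,0,0,-0.02,0,0.2,0,0,-0.03,0,0.2,0,0,-0.03,0,0.2,0,0,-0.02,0]
}}

```text
time: 23.12
position: [0.6458, -0.0309, 0.3191]
tool_rot: [0.7, 0.714, 0.001, 0.002]
ft_force: [1.1, -0.2, 0.1]
grip_width: 0.0351
grip_force: 0.0
```

Run:
```python
from h import *
st()
c=robot.camera('side')
i=c['pixels'][90:300,150:430,::-1]; cv2.imwrite('pics/side6.png',cv2.resize(i,None,fx=2.8,fy=2.8,interpolation=cv2.INTER_CUBIC))
for q in ['handle1','bottle']:
    for e in robot.place_of(c,q)[:6]: print(q,np.round(e['at'],3),round(e['score'],2))
c=robot.camera('top');save(c,'top6')
for e in robot.place_of(c,'handle1')[:6]: print('top',np.round(e['at'],3),round(e['score'],2))
```

```text
t 23.12 tcp [ 0.6458 -0.0309  0.3191] psi 91.16 w 0.0351 F [ 1.1 -0.2  0.1] g 0.0 q [-0.22  0.47  1.26  0.    1.41 -0.24]
handle1 [0.378 0.069 0.13 ] 0.95
handle1 [ 0.252 -0.366  0.128] 0.91
handle1 [ 0.644 -0.061  0.226] 0.9
handle1 [ 0.301 -0.168  0.132] 0.89
handle1 [0.438 0.248 0.129] 0.77
handle1 [ 0.423 -0.24   0.128] 0.77
bottle [ 0.401 -0.398  0.015] 0.75
top [ 0.646 -0.059  0.229] 0.89
top [ 0.297 -0.17   0.126] 0.78
top [ 0.423 -0.243  0.126] 0.76
top [ 0.245 -0.37   0.121] 0.67
```

View pics/side6.png

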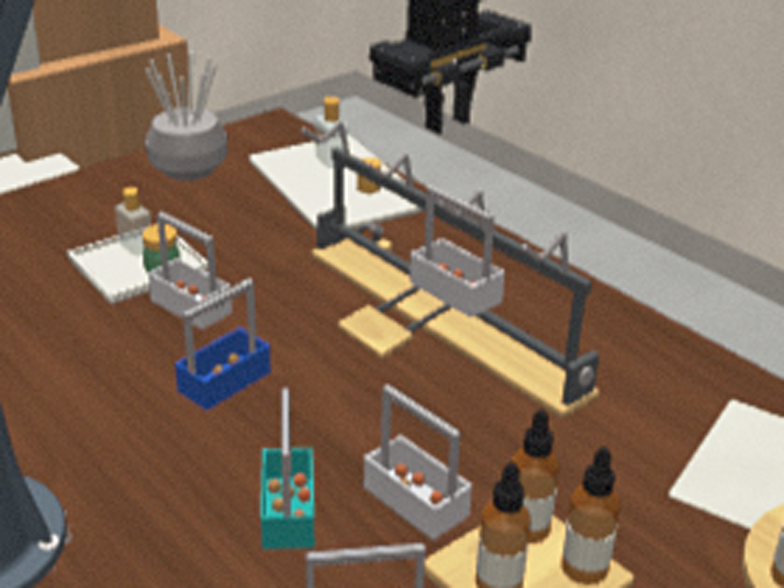

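First basket hangs on hook 2 (crop 458,255). Next the left one by the jar.

{"name": "servo_tool", "arguments": {
  "rows": [-0.3,0.029,-0.0255,0,0,-0.3,0.029,-0.0255,0,0,-0.3,0.029,-0.0255,0,0,-0.3,0.029,-0.0255,0,0,-0.3,0.029,-0.0255,0,0]
}}

```text
time: 23.78
position: [0.5117, 0.1126, 0.313]
tool_rot: [0.7, 0.714, -0.002, -0.002]
ft_force: [0.7, 0.5, 0.1]
grip_width: 0.055
grip_force: 0.0
```

{"name": "servo_tool", "arguments": {
  "rows": [-0.3,0.025,-0.0255,0,0,-0.3,0.015,-0.0255,0,0,-0.3,0,-0.0255,0.01,0,-0.3,0,0,0,0,-0.3,0,0,0,0]
}}

```text
time: 24.2
position: [0.4344, 0.1503, 0.3034]
tool_rot: [0.699, 0.715, -0.002, -0.001]
ft_force: [1.5, 0.1, 0.1]
grip_width: 0.0565
grip_force: 0.0
```

Run:
```python
from h import *
st()
c,d=wc('w7')
for e in robot.place_of(c,'handle1')[:4]: print(np.round(e['at'],3),round(e['score'],2),proj(d,e['at']).astype(int).tolist())
```

```text
t 24.2 tcp [0.4344 0.1503 0.3034] psi 91.24 w 0.0565 F [1.5 0.1 0.1] g 0.0 q [ 0.09  0.2   1.72 -0.    1.23  0.07]
[0.375 0.07  0.126] 0.88 [[207, 237]]
[0.436 0.249 0.127] 0.61 [[265, 70]]
```

View pics/w7.png

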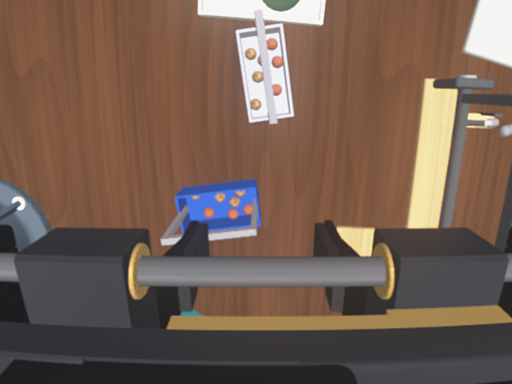

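Run:
```python
from h import *
c,d=wc()
p=ray(d,[[259,14],[273,121]],0.131); v=p[0]-p[1];print(p,p.mean(0),np.degrees(np.arctan2(v[1],v[0])),np.linalg.norm(v))
p=ray(d,[[237,33],[248,121],[283,26],[293,115]],0.045)
for a,b in((0,1),(2,3)):
    v=p[a]-p[b];print(np.degrees(np.arctan2(v[1],v[0])),np.linalg.norm(v))
print(p.mean(0))
```

```text
[[0.43248433 0.29982521]
 [0.44832414 0.19970708]] [0.44040424 0.24976614] 98.9903162811747 0.10136340605210997
97.75949402893112 0.10542011595829735
98.7074907047659 0.10605231416517256
[0.44073032 0.24934543]
```

{"name": "servo_tool", "arguments": {
  "rows": [-0.3,0.035,0.006,0,0,-0.3,0.034,0.0055,0,0,-0.3,0,0,0.03,-7.1,-0.3,0,0,0.04,0,-0.3,0,0,0.03,0]
}}

```text
time: 24.77
position: [0.4484, 0.2197, 0.2033]
tool_rot: [0.654, 0.756, 0.0, 0.0]
ft_force: [-0.3, 0.3, -0.9]
grip_width: 0.0566
grip_force: 0.0
```

Run:
```python
from h import *
st()
```

```text
t 24.77 tcp [0.4484 0.2197 0.2033] psi 98.3 w 0.0566 F [-0.3  0.3 -0.9] g 0.0 q [ 0.23  0.39  1.76 -0.    0.99  0.09]
```

{"name": "servo_tool", "arguments": {
  "rows": [-0.3,0,-0.003,0.035,0,-0.3,0,0,0.035,0,-0.3,0,0,0.019,0,-0.3,0,0,0.006,0,0.5,0,0,0,0]
}}

```text
time: 25.18
position: [0.4444, 0.2183, 0.1082]
tool_rot: [0.655, 0.756, -0.001, -0.001]
ft_force: [1.4, 0.0, 0.3]
grip_width: 0.0546
grip_force: 0.0
```

{"name": "servo_tool", "arguments": {
  "rows": [1,0,0,0,0,1,0,0,0,0,1,0,0,0,0,1,0,0,0,0,1,0,0,0,0]
}}

```text
time: 25.6
position: [0.4448, 0.2191, 0.1111]
tool_rot: [0.654, 0.756, 0.001, 0.001]
ft_force: [-0.2, -0.2, 0.2]
grip_width: 0.0241
grip_force: 0.0
```

{"name": "servo_tool", "arguments": {
  "rows": [1,0,0,0,0,1,0,0,0,0,1,0,0,0,0,1,0,0,0,0,1,0,0,0,0]
}}

```text
time: 26.02
position: [0.4441, 0.2187, 0.1101]
tool_rot: [0.654, 0.756, -0.0, 0.0]
ft_force: [-0.3, -0.6, 1.1]
grip_width: 0.0078
grip_force: 40.0
```

Run:
```python
from h import *
st()
```

```text
t 26.02 tcp [0.4441 0.2187 0.1101] psi 98.27 w 0.0078 F [-0.3 -0.6  1.1] g 40.0 q [ 0.23  0.53  1.86 -0.    0.75  0.09]
```

{"name": "servo_tool", "arguments": {
  "rows": [1,0,0,-0.01,0,1,0,0,-0.03,0,1,0,0,-0.04,0,1,0,0,-0.04,0,1,0,0,-0.032,7.1]
}}

```text
time: 26.43
position: [0.444, 0.2189, 0.2642]
tool_rot: [0.7, 0.714, 0.0, 0.0]
ft_force: [1.1, -0.5, -2.1]
grip_width: 0.0079
grip_force: 40.0
```

{"name": "servo_tool", "arguments": {
  "rows": [1,-0.01,0.015,0,0,1,-0.01,0.03,0,0,1,-0.01,0.035,0,0,1,-0.01,0.03,0,0,1,-0.007,0.015,0,0]
}}

```text
time: 26.85
position: [0.574, 0.1732, 0.2617]
tool_rot: [0.7, 0.714, 0.001, 0.001]
ft_force: [0.5, 0.1, -2.2]
grip_width: 0.0073
grip_force: 40.0
```

{"name": "servo_tool", "arguments": {
  "rows": [1,0,0,0,0,1,0,0,0,0]
}}

```text
time: 27.02
position: [0.5696, 0.1739, 0.2608]
tool_rot: [0.7, 0.714, -0.001, -0.001]
ft_force: [-0.4, 0.7, -3.2]
grip_width: 0.0079
grip_force: 40.0
```

Run:
```python
from h import *
st()
for n in ('side','top'):
    c=robot.camera(n)
    for q in ['handle1','hook1']:
        for e in robot.place_of(c,q)[:6]: print(n,q,np.round(e['at'],3),round(e['score'],2))
```

```text
t 27.02 tcp [0.5696 0.1739 0.2608] psi 91.09 w 0.0079 F [-0.4  0.7 -3.2] g 40.0 q [0.11 0.45 1.46 0.   1.23 0.09]
side handle1 [0.376 0.066 0.128] 0.9
side handle1 [ 0.299 -0.17   0.127] 0.88
side handle1 [ 0.646 -0.061  0.222] 0.79
side handle1 [0.569 0.206 0.281] 0.67
side handle1 [ 0.246 -0.37   0.129] 0.67
side handle1 [ 0.426 -0.242  0.13 ] 0.63
side hook1 [0.638 0.203 0.215] 0.93
side hook1 [ 0.646 -0.197  0.214] 0.88
side hook1 [0.639 0.075 0.215] 0.66
side hook1 [ 0.646 -0.06   0.217] 0.58
side hook1 [ 0.649 -0.061  0.1  ] 0.24
top handle1 [ 0.302 -0.17   0.126] 0.86
top handle1 [ 0.643 -0.059  0.227] 0.74
top handle1 [ 0.246 -0.371  0.121] 0.7
top handle1 [0.378 0.073 0.13 ] 0.68
top handle1 [ 0.423 -0.243  0.126] 0.57
top hook1 [ 0.642 -0.059  0.221] 0.97
top hook1 [0.64  0.072 0.215] 0.88
top hook1 [ 0.643 -0.197  0.217] 0.69
```

{"name": "servo_tool", "arguments": {
  "rows": [1,0.001,0.022,0,0,1,0,0.025,0,0,1,0,0.021,0,0,1,0,0,0,0,1,0,0,0,0]
}}

```text
time: 27.73
position: [0.6381, 0.177, 0.2618]
tool_rot: [0.7, 0.714, -0.0, -0.0]
ft_force: [0.1, -0.5, -2.2]
grip_width: 0.0077
grip_force: 40.0
```

{"name": "servo_tool", "arguments": {
  "rows": [1,0,0,0.012,0,1,0,0,0.012,0,1,0,0,0.012,0,1,0,0,0.007,0,1,0,0,0,0]
}}

```text
time: 28.15
position: [0.6358, 0.1767, 0.2163]
tool_rot: [0.7, 0.714, -0.002, -0.002]
ft_force: [-0.2, -0.6, -2.1]
grip_width: 0.0077
grip_force: 40.0
```

Run:
```python
from h import *
st()
```

```text
t 28.15 tcp [0.6358 0.1767 0.2163] psi 91.18 w 0.0077 F [-0.2 -0.6 -2.1] g 40.0 q [ 0.1   0.58  1.34 -0.    1.22  0.08]
```

{"name": "servo_tool", "arguments": {
  "rows": [1,0,0.002,0.003,0,1,0,0,0.002,0,1,0,0,0.001,0,1,0,0,0,0,1,0,0,0,0]
}}

```text
time: 28.57
position: [0.6403, 0.1768, 0.2134]
tool_rot: [0.7, 0.714, 0.0, 0.0]
ft_force: [-0.2, -0.1, -2.2]
grip_width: 0.0078
grip_force: 40.0
```

{"name": "servo_tool", "arguments": {
  "rows": [1,0,0,0.001,0,1,0,0,0,0]
}}

```text
time: 28.73
position: [0.6401, 0.1768, 0.2122]
tool_rot: [0.7, 0.714, 0.0, 0.0]
ft_force: [-0.6, -0.5, -2.5]
grip_width: 0.0076
grip_force: 40.0
```

{"name": "servo_tool", "arguments": {
  "rows": [1,0,0,0.0015,0,1,0,0,0.001,0,1,0,0,0,0,1,0,0,0,0]
}}

```text
time: 29.07
position: [0.64, 0.1768, 0.2094]
tool_rot: [0.7, 0.714, -0.0, -0.0]
ft_force: [0.6, 0.3, -1.3]
grip_width: 0.0076
grip_force: 40.0
```

{"name": "servo_tool", "arguments": {
  "rows": [1,0,0,0.001,0,1,0,0,0,0]
}}

```text
time: 29.23
position: [0.6402, 0.1768, 0.2089]
tool_rot: [0.7, 0.714, 0.0, 0.0]
ft_force: [-0.6, -0.9, -0.3]
grip_width: 0.0077
grip_force: 40.0
```

Taking up weight. A touch more, then release and rise.

{"name": "servo_tool", "arguments": {
  "rows": [1,0,0,0.001,0,1,0,0,0,0,0.5,0,0,0,0,0.2,0,0,0,0,0.2,0,0,0,0]
}}

```text
time: 29.65
position: [0.6402, 0.1769, 0.2074]
tool_rot: [0.7, 0.714, 0.0, 0.0]
ft_force: [-0.4, 1.3, 0.8]
grip_width: 0.0204
grip_force: 0.0
```

{"name": "servo_tool", "arguments": {
  "rows": [0.2,0,0,0,0,0.2,0,0,0,0,0.2,0,0,0,0,0.2,0,0,0,0,0.2,0,0,0,0]
}}

```text
time: 30.07
position: [0.6401, 0.1768, 0.2075]
tool_rot: [0.7, 0.714, -0.0, -0.0]
ft_force: [-0.1, -0.5, 0.3]
grip_width: 0.0348
grip_force: 0.0
```

{"name": "servo_tool", "arguments": {
  "rows": [0.2,0,0,-0.01,0,0.2,0,0,-0.02,0,0.2,0,0,-0.03,0,0.2,0,0,-0.03,0,0.2,0,0,-0.02,0]
}}

```text
time: 30.48
position: [0.6411, 0.177, 0.3217]
tool_rot: [0.7, 0.714, 0.002, 0.002]
ft_force: [2.1, -0.5, 0.3]
grip_width: 0.0346
grip_force: 0.0
```

Run:
```python
from h import *
st()
for n in ('side','top'):
    c=robot.camera(n)
    for e in robot.place_of(c,'handle1')[:7]: print(n,np.round(e['at'],3),round(e['score'],2))
```

```text
t 30.48 tcp [0.6411 0.177  0.3217] psi 91.17 w 0.0346 F [ 2.1 -0.5  0.3] g 0.0 q [0.1  0.5  1.2  0.   1.44 0.08]
side [0.378 0.07  0.129] 0.93
side [ 0.298 -0.172  0.127] 0.91
side [ 0.644 -0.059  0.222] 0.84
side [ 0.249 -0.37   0.128] 0.83
side [ 0.425 -0.242  0.129] 0.8
side [0.64  0.208 0.231] 0.72
top [ 0.3   -0.172  0.127] 0.97
top [ 0.423 -0.241  0.126] 0.71
top [ 0.646 -0.06   0.224] 0.69
top [0.38  0.075 0.124] 0.64
top [0.642 0.213 0.224] 0.61
top [ 0.246 -0.368  0.118] 0.59
top [ 0.44  -0.399  0.   ] 0.16
```

{"name": "servo_tool", "arguments": {
  "rows": [-0.3,-0.0352,-0.0188,0,0,-0.3,-0.0352,-0.0188,0,0,-0.3,-0.0352,-0.0188,0,0,-0.3,-0.0352,-0.0188,0,0,-0.3,-0.0352,-0.0188,0,0]
}}

```text
time: 31.1
position: [0.5473, -0.002, 0.3155]
tool_rot: [0.7, 0.715, -0.001, -0.002]
ft_force: [0.5, -1.6, -0.4]
grip_width: 0.0547
grip_force: 0.0
```

{"name": "servo_tool", "arguments": {
  "rows": [-0.3,-0.0352,-0.0188,0,0,-0.3,-0.0352,-0.0188,0,0,-0.3,-0.0352,-0.0188,0,0,-0.3,-0.0352,-0.0188,0,0,-0.3,-0.0352,-0.0188,0,0]
}}

```text
time: 31.52
position: [0.457, -0.1796, 0.3159]
tool_rot: [0.7, 0.714, -0.0, -0.002]
ft_force: [1.1, -0.8, -1.2]
grip_width: 0.0565
grip_force: 0.0
```

{"name": "servo_tool", "arguments": {
  "rows": [-0.3,-0.0352,-0.0188,0,0,-0.3,-0.0352,-0.0188,0,0,-0.3,0,0,0.01,0,-0.3,0,0,0,0,-0.3,0,0,0,0]
}}

```text
time: 31.93
position: [0.4218, -0.2492, 0.3058]
tool_rot: [0.7, 0.714, 0.0, -0.003]
ft_force: [-0.3, -0.1, 0.8]
grip_width: 0.0567
grip_force: 0.0
```

Run:
```python
from h import *
st()
c,d=wc('w8')
for e in robot.place_of(c,'handle1')[:4]: print(np.round(e['at'],3),round(e['score'],2),proj(d,e['at']).astype(int).tolist())
```

```text
t 31.93 tcp [ 0.4218 -0.2492  0.3058] psi 91.09 w 0.0567 F [-0.3 -0.1  0.8] g 0.0 q [-0.76  0.25  1.65  0.    1.25 -0.78]
[ 0.425 -0.245  0.126] 0.85 [[265, 164]]
[ 0.301 -0.17   0.128] 0.56 [[144, 90]]
```

View pics/w8.png

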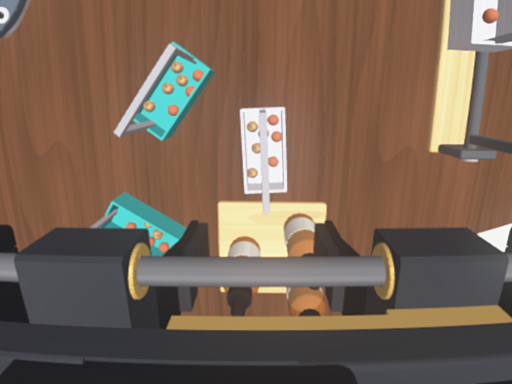

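The wrist view shows the last white basket, bar from (263,112) to (266,212), turned about 2°. Grip its far side, away from the bottles.

{"name": "servo_tool", "arguments": {
  "rows": [-0.3,0.018,0.001,0,0,-0.3,0.018,0.0015,0,-1.5,-0.3,0,0,0.03,0,-0.3,0,0,0.04,0,-0.3,0,0,0.03,0]
}}

```text
time: 32.45
position: [0.4254, -0.2119, 0.2066]
tool_rot: [0.689, 0.725, 0.0, 0.001]
ft_force: [0.3, -0.3, -0.6]
grip_width: 0.0564
grip_force: 0.0
```

Run:
```python
from h import *
st()
```

```text
t 32.45 tcp [ 0.4254 -0.2119  0.2066] psi 92.89 w 0.0564 F [ 0.3 -0.3 -0.6] g 0.0 q [-0.7   0.35  1.82  0.    0.97 -0.75]
```

{"name": "servo_tool", "arguments": {
  "rows": [-0.3,0,-0.001,0.035,0,-0.3,0,0,0.035,0,-0.3,0,0,0.02,0,-0.3,0,0,0.008,0,0.5,0,0,0,0]
}}

```text
time: 32.87
position: [0.4235, -0.2123, 0.1081]
tool_rot: [0.69, 0.724, -0.0, -0.002]
ft_force: [-0.1, 0.9, 0.4]
grip_width: 0.0544
grip_force: 0.0
```

{"name": "servo_tool", "arguments": {
  "rows": [1,0,0,0,0,1,0,0,0,0,1,0,0,0,0,1,0,0,0,0,1,0,0,0,0]
}}

```text
time: 33.28
position: [0.4244, -0.2145, 0.1106]
tool_rot: [0.69, 0.723, 0.0, 0.001]
ft_force: [0.0, -0.4, 0.4]
grip_width: 0.0244
grip_force: 0.0
```

{"name": "servo_tool", "arguments": {
  "rows": [1,0,0,0,0,1,0,0,0,0,1,0,0,0,0,1,0,0,0,0,1,0,0,0,0]
}}

```text
time: 33.7
position: [0.4237, -0.2141, 0.1097]
tool_rot: [0.69, 0.723, -0.0, -0.0]
ft_force: [-0.1, 0.1, 3.3]
grip_width: 0.0077
grip_force: 40.2
```

Run:
```python
from h import *
st()
```

```text
t 33.7 tcp [ 0.4237 -0.2141  0.1097] psi 92.66 w 0.0077 F [-0.1  0.1  3.3] g 40.2 q [-0.7   0.52  1.91 -0.    0.72 -0.75]
```

{"name": "servo_tool", "arguments": {
  "rows": [1,0,0,-0.01,0,1,0,0,-0.03,0,1,0,0,-0.04,0,1,0,0,-0.04,0,1,0,0,-0.032,1.5]
}}

```text
time: 34.12
position: [0.4239, -0.214, 0.2636]
tool_rot: [0.7, 0.714, 0.0, 0.0]
ft_force: [0.9, -0.9, -1.7]
grip_width: 0.0071
grip_force: 40.3
```

{"name": "servo_tool", "arguments": {
  "rows": [1,0.008,0.02,0,0,1,0.008,0.035,0,0,1,0.009,0.04,0,0,1,0.008,0.035,0,0,1,0.008,0.022,0,0]
}}

```text
time: 34.53
position: [0.5783, -0.1693, 0.2611]
tool_rot: [0.7, 0.714, 0.001, 0.001]
ft_force: [1.0, -1.3, -1.7]
grip_width: 0.0076
grip_force: 40.4
```

{"name": "servo_tool", "arguments": {
  "rows": [1,0,0,0,0,1,0,0,0,0]
}}

```text
time: 34.7
position: [0.5751, -0.169, 0.2602]
tool_rot: [0.699, 0.715, -0.0, -0.001]
ft_force: [-0.2, -0.2, -1.8]
grip_width: 0.0077
grip_force: 40.3
```

Run:
```python
from h import *
st()
for n in ('side','top'):
    c=robot.camera(n)
    for q in ['handle1','hook1']:
        for e in robot.place_of(c,q)[:7]:
            if e['at'][0]>.5: print(n,q,np.round(e['at'],3),round(e['score'],2))
```

```text
t 34.7 tcp [ 0.5751 -0.169   0.2602] psi 91.28 w 0.0077 F [-0.2 -0.2 -1.8] g 40.3 q [-0.47  0.45  1.45 -0.    1.24 -0.49]
side handle1 [ 0.645 -0.063  0.224] 0.97
side handle1 [0.64  0.21  0.227] 0.72
side handle1 [ 0.574 -0.196  0.276] 0.68
side hook1 [0.639 0.074 0.213] 0.96
side hook1 [ 0.646 -0.199  0.215] 0.68
side hook1 [ 0.645 -0.06   0.217] 0.61
side hook1 [0.637 0.204 0.214] 0.58
top handle1 [0.64  0.214 0.221] 0.67
top handle1 [ 0.646 -0.058  0.227] 0.6
top hook1 [0.635 0.207 0.217] 0.93
top hook1 [ 0.64  -0.06   0.217] 0.73
top hook1 [0.64  0.074 0.218] 0.55
```

{"name": "servo_tool", "arguments": {
  "rows": [1,0.001,0.022,0,0,1,0,0.026,0,0,1,0,0.0225,0,0,1,0,0,0,0,1,0,0,0,0]
}}

```text
time: 35.42
position: [0.6455, -0.1679, 0.2612]
tool_rot: [0.7, 0.714, -0.0, -0.0]
ft_force: [0.2, -0.6, -2.8]
grip_width: 0.0072
grip_force: 40.3
```

{"name": "servo_tool", "arguments": {
  "rows": [1,0,0,0.012,0,1,0,0,0.012,0,1,0,0,0.012,0,1,0,0,0.009,0,1,0,0,0,0]
}}

```text
time: 35.83
position: [0.6431, -0.1669, 0.2134]
tool_rot: [0.7, 0.714, -0.001, -0.003]
ft_force: [-0.1, 0.3, -1.5]
grip_width: 0.0078
grip_force: 40.3
```

{"name": "servo_tool", "arguments": {
  "rows": [1,0,0,0.0015,0,1,0,0,0.001,0,1,0,0,0,0,1,0,0,0,0]
}}

```text
time: 36.17
position: [0.6458, -0.1677, 0.2147]
tool_rot: [0.7, 0.714, 0.0, 0.001]
ft_force: [-0.5, 0.7, -1.8]
grip_width: 0.0072
grip_force: 40.3
```

{"name": "servo_tool", "arguments": {
  "rows": [1,0,0,0.002,0,1,0,0,0.0015,0,1,0,0,0,0,1,0,0,0,0]
}}

```text
time: 36.5
position: [0.6454, -0.1675, 0.2105]
tool_rot: [0.7, 0.714, -0.0, -0.0]
ft_force: [-0.2, 0.0, -1.8]
grip_width: 0.0071
grip_force: 40.3
```

{"name": "servo_tool", "arguments": {
  "rows": [1,0,0,0.0015,0,1,0,0,0,0,1,0,0,0,0]
}}

```text
time: 36.75
position: [0.6454, -0.1675, 0.2089]
tool_rot: [0.7, 0.714, -0.0, -0.0]
ft_force: [-0.0, 0.1, -1.8]
grip_width: 0.0076
grip_force: 40.3
```

{"name": "servo_tool", "arguments": {
  "rows": [1,0,0,0.001,0,1,0,0,0,0,1,0,0,0,0]
}}

```text
time: 37.0
position: [0.6456, -0.1675, 0.2085]
tool_rot: [0.7, 0.714, 0.0, 0.0]
ft_force: [-0.6, 0.2, 0.9]
grip_width: 0.0075
grip_force: 40.3
```

Seated. Release and retreat.

{"name": "servo_tool", "arguments": {
  "rows": [1,0,0,0.001,0,1,0,0,0,0,0.5,0,0,0,0,0.2,0,0,0,0,0.2,0,0,0,0]
}}

```text
time: 37.42
position: [0.6455, -0.1677, 0.2067]
tool_rot: [0.7, 0.714, -0.0, 0.0]
ft_force: [0.1, 0.4, -0.7]
grip_width: 0.0205
grip_force: 0.0
```

{"name": "servo_tool", "arguments": {
  "rows": [0.2,0,0,0,0,0.2,0,0,0,0,0.2,0,0,0,0,0.2,0,0,0,0,0.2,0,0,0,0]
}}

```text
time: 37.83
position: [0.6455, -0.1676, 0.207]
tool_rot: [0.7, 0.714, -0.0, -0.0]
ft_force: [0.4, 0.5, -0.6]
grip_width: 0.0347
grip_force: 0.0
```

{"name": "servo_tool", "arguments": {
  "rows": [0.2,0,0,-0.01,0,0.2,0,0,-0.02,0,0.2,0,0,-0.03,0,0.2,0,0,-0.03,0,0.2,0,0,-0.03,0]
}}

```text
time: 38.25
position: [0.6453, -0.1675, 0.329]
tool_rot: [0.7, 0.714, 0.0, 0.0]
ft_force: [-0.3, 0.3, -0.5]
grip_width: 0.0348
grip_force: 0.0
```

{"name": "servo_tool", "arguments": {
  "rows": [0.2,0,-0.03,-0.01,0,0.2,0,-0.03,-0.01,0,0.2,0,-0.03,0,0,0.2,0,0,0,0,0.2,0,0,0,0]
}}

```text
time: 38.67
position: [0.5545, -0.1693, 0.3485]
tool_rot: [0.7, 0.714, 0.0, 0.001]
ft_force: [-0.9, -0.6, -1.0]
grip_width: 0.0347
grip_force: 0.0
```

Run:
```python
from h import *
st()
for n in ('side','top'):
    c=robot.camera(n)
    if n=='side':
        i=c['pixels'][90:300,150:430,::-1]; cv2.imwrite('pics/side9.png',cv2.resize(i,None,fx=2.8,fy=2.8,interpolation=cv2.INTER_CUBIC))
    for q in ['handle1','bottle','jar','tread_top']:
        for e in robot.place_of(c,q)[:7]: print(n,q,np.round(e['at'],3),round(e['score'],2))
```

```text
t 38.67 tcp [ 0.5545 -0.1693  0.3485] psi 91.11 w 0.0347 F [-0.9 -0.6 -1. ] g 0.0 q [-0.49  0.35  1.38  0.    1.41 -0.51]
side handle1 [ 0.644 -0.056  0.223] 0.97
side handle1 [0.375 0.07  0.128] 0.96
side handle1 [ 0.301 -0.172  0.129] 0.76
side handle1 [0.64  0.209 0.229] 0.65
side handle1 [ 0.644 -0.194  0.228] 0.62
side handle1 [ 0.25  -0.37   0.129] 0.59
side bottle [ 0.4   -0.399  0.014] 0.81
side bottle [ 0.481 -0.435  0.013] 0.16
side jar [0.458 0.361 0.009] 0.7
side tread_top [0.558 0.004 0.041] 0.8
side tread_top [0.638 0.205 0.212] 0.55
top handle1 [0.64  0.21  0.223] 0.86
top handle1 [ 0.243 -0.37   0.122] 0.77
top handle1 [ 0.643 -0.058  0.227] 0.65
top handle1 [ 0.302 -0.169  0.128] 0.56
top handle1 [0.378 0.073 0.127] 0.36
top bottle [ 0.398 -0.402  0.014] 0.81
top bottle [ 0.644 -0.061  0.218] 0.49
top tread_top [0.557 0.006 0.038] 0.95
top tread_top [ 0.398 -0.4    0.015] 0.63
```

View pics/side9.png

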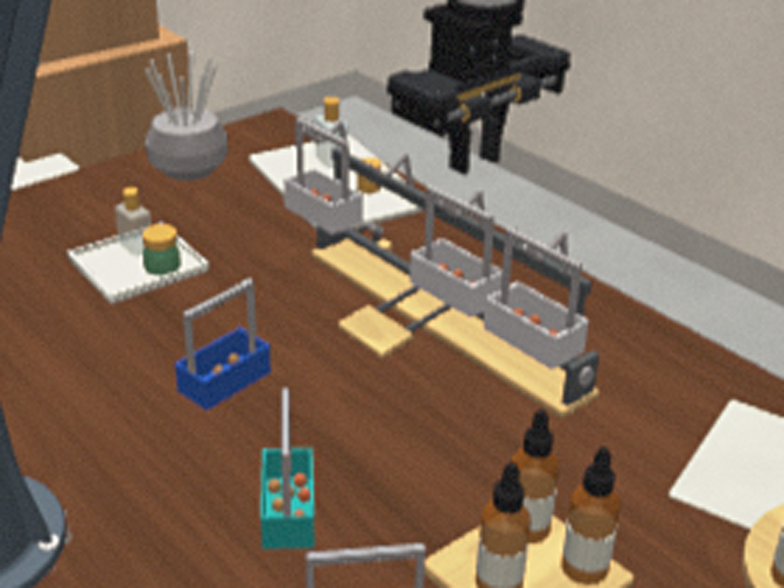

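All three white baskets hang on their own hooks (crop 322,195; 455,270; 535,315), the bottle stands on the board, and the jar and other bottles are undisturbed. Handing in.

```bash
python3 -c "
from rig import robot
print(robot.hand_in())"
```

```text
the job is handed in; nothing more can be done
None
```

The job is handed in: the blocking bottle stands on the free part of the board, the frame is snapped upright, and the three white baskets hang on hooks 1, 2 and 4. The blue and turquoise look-alikes, the jar and the other bottles were left alone; the hand-in call gave no verdict.

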